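# Unlock the winder's spring collar and take off the full spool of wick

### The arm

A 6-joint arm with a two-finger parallel gripper is mounted at the origin on a cart in front of the work surface, level with it; the furniture and walls round the work are solid. World frame = base frame: x ahead of the robot, y to its left, z up, the work surface at z = 0. Lengths are in mm, angles in rad, forces in N, time in s.
With the tool pointing down it reaches from about 275 to 750 mm from the base axis. Payload 10.2 kg.
Tool frame: the origin (TCP) lies at the very end of the fingers, on their centre line; the grasp point (between the pads) lies 19 mm behind it; z points along the fingers, y is the line along which they close (so a half turn about z gives the same grasp; the last joint's range is limited). The gripper opens to 85 mm and grips with 20 to 120 N. Pads are 22 mm wide; open, the fingers measure 114 mm over their backs; the gripper's body (76 mm by 85 mm) begins 54 mm behind the grasp point. The pads swing forward as they close: fully open they stand 13 mm farther back than shut.
Start: joints at [0.888, 0.313, 1.498, -0, 1.331, -0.223], TCP at [232.992, 470.474, 231.294] pointing down, gripper open.
Joint ranges: [-2.94, 2.94], [-0.97, 2.17], [0.19, 2.56], [-1.23, 4.37], [0.02, 3.11], [-2.88, 2.88]. Speed limits (rad/s): [2.39, 2.39, 3.01, 3.14, 3.14, 3.14].

### API

Orientations are given as a 3x3 rotation matrix whose columns are the frame's x, y, z axes.
In Python, from plant import * gives the robot as it stands.
- The arm moves only by the tool apply_moves, never from a script. Its argument "targets" is a list that holds one entry, the list of rows, each a list of 7 numbers: the turn, a rotation vector about the tool's x, y, z in rad, then the shift along the tool's x, y, z in m, then the opening in per cent of the stroke, from 0 (shut) to 100 (fully open). In form: [[[rx, ry, rz, tx, ty, tz, hand], ...]]. A call has 1 to 12 rows; each row shifts and turns the commanded pose from where the row before left it, along the tool's axes as they then stand; what a row does not reach is not made up. A row lasts 1/12 s, in which the tool goes at most 41.7 mm and 7.16 degrees, less where a joint would pass 70% of its speed; a pose out of reach is approached as far as the arm can. A call is refused whole if a number of a shift passes 0.0417 or a number of a turn 0.125, either way. A call with a gripper value outside its range is refused whole. The fingers move at their own pace and stop on an object; "squeeze" is the grip in N (left out, the last holds). Time passes only in rows, so rows that do not move let the fingers close. It gives the time, the measured TCP pose, the force, the opening and the grip force at its end, in the units of the state.
- state(): the state, without advancing time (a new reading comes with each control period).
- snapshot(name): name is "scene" or "top"; returns a dict with "color" (384x512x3 uint8, blue, green, red), "fx", "fy", "cx", "cy" (pixels), "world_from_camera" (4x4, takes a point from camera to world coordinates). Camera axes: x right, y down, z forward; pixel columns grow to the right and rows downward; lengths in mm; the calibration is good to about 2 mm. A picture is of the moment at which its call begins. There is no depth.
- finish_job(): hands the job in; it is judged then, once.
The state is a dict: "time_s": time; "joint_pos": joint angles; "qd": joint speeds; "joint_efforts": joint torques, N m; "position": TCP position; "orientation": TCP orientation; "contact_force": force on the tool from outside, world axes, zero at the start; "wrist_torque": the same for the moment, N m; "finger_gap": opening from 0.0 (shut) to 1.0 (fully open); "grip_force": force on a finger pad.
Only numpy, scipy, OpenCV 4.12 (cv2) and the standard library are available. Lean on these libraries where they do the work, as an engineer would, in place of code of your own. Each camera call takes 0.05 s, during which the arm holds its last target. There are 200 camera calls.

### The job

The wick winder has finished its spool. Pull the spindle's spring collar up, turn it a sixth of a turn, either way, so that its three red ears come in line with the spool's three keyways, and let it click down again there; then slide the spool straight up off the spindle and stand it upright, without dropping it, in the middle of the pan of the white bench scale to be weighed. Leave the collar unlocked for the next spool, and leave the loose wooden spool, candle jar and red-topped tin round the work standing where they are.

Things in the scene. Friction and masses are not known exactly. Their poses are not given: they have to be found in the camera images.
- collar_grip (a point): Centre of the spring collar's grip, on the axis of the winder's upright spindle: a knurled aluminium cylinder, 28 mm in diameter, top 10 mm above this point, foot 10.5 mm below it. At its foot three red ears, 7 mm wide and 7 mm thick, stick out level to 23.5 mm from the axis, 120 degrees apart. The point moves with the collar, which can only slide along the axis and turn about it.
- collar (a joint): Turn of the collar (rad), positive counter-clockwise from above. 0: locked, ears over the spool's top face. +1.05 or -1.05: unlocked, ears in line with the keyways; stops at +-1.09. In these three places the ears sit in notches and turn only +-0.05 until lifted; lifted, it turns easily. Let down past half-way between two notches, it slides into the nearer one by itself.
- collar_lift (a joint): Lift of the collar along the spindle (m): 0 down in its notches, 0.011 at the upper stop. Above 0.007 it is clear of the notches and turns freely. A spring pulls it down, with 4 N at the bottom and 9 N at the upper stop.
- winder: Fixed green winder; origin on the spindle's axis at bench height, z up. Its motor housing runs from 57 mm on the -y side of the axis to 148 mm on the +y side, 56 mm to either side in x: top plate 48 mm high; on it at y > 60 mm a control pod 68 mm high with a knob to 82 mm; a thin guide post with a white eye at (36, 48) mm, 93 mm high.
- spool_mid (a point): Centre of the full spool (half-way up, on its axis), z up its axis: black flanges, cream wick wound out to them, 64 mm in diameter, 46 mm high, 0.1 to 0.2 kg; grip it across the diameter, at any yaw. Seated, this point is 78 mm above the bench, 42 mm below collar_grip. It must rise 76 mm straight up to clear the collar, which passes through its keyed 36 mm bore with 2 mm to spare each side.
- full_spool: The full spool; its origin is the centre of its underside, 23 mm below spool_mid. Seated, it rests on a 59 mm platter, 55 mm above the bench; its top is 19 mm below collar_grip.
- pan (a point): Centre of the top face of the scale's round steel pan, 100 mm in diameter, flat, 40 mm above the bench, z up. The scale is fixed: white, 104 mm wide (y), from 75 mm on the -x side of this point, where its display is, to 52 mm on the +x side. Between the winder and the scale stands a closed wooden box, 100 mm high.
- other_spool_mid (a point): Centre (half-way up) of the wooden-flanged wick spool, loose on the bench: 60 mm in diameter, 52 mm high. Not to be upset.
- jar_mid (a point): Centre (half-way up) of the glass candle jar with amber wax, loose on the bench: 67 mm in diameter, 85 mm high. Not to be upset.
- tin_red_mid (a point): Centre (half-way up) of the white lidded tin with a red top, loose on the bench: 67 mm in diameter, 46 mm high. Not to be upset.

How it is judged:
By the outcome, as a careful person would: the job done as asked, in the order asked, and still so for the second after the job is handed in, with the robot touching nothing.
It also fails if it takes over 54 s, if anything falls off the work surface, if the arm or the gripper's body presses on something with over 40 N, if the wrist force passes 120 N, or if a joint passes its speed limit or range.

## Working session

There is one attempt and no reset: what is moved stays moved. The work goes in short steps, Python scripts to look and compute and a tool call to move; the robot and the scene stay as the last step left them, time stands still between calls to the robot, and variables do not carry over. Pictures are saved under pics/ and viewed, at most 10 in all, crops included, and the job is handed in when it is done.

Besides the shell and the picture viewer there is one more tool, called after "Request:" as name(argument=value, ...), one argument or row to a line, values as JSON. apply_moves: Moves the arm, as the interface text tells. Its arguments: {"type":"object","properties":{"targets":{"type":"array","items":{"type":"array","items":{"type":"array","items":{"type":"number"}}}},"squeeze":{"type":"number"}},"required":["targets"]}

```bash
mkdir -p pics
python3 - <<'E'
from plant import *
import cv2, numpy as np
np.set_printoptions(precision=3,suppress=True)
s=state();print(s)
for n in ("scene","top"):
    d=snapshot(n);cv2.imwrite(f"pics/{n}0.png",cv2.resize(d["color"],(800,600)));np.savez(f"{n}.npz",**d)
    print(n,d["fx"],d["cx"],d["cy"],d["world_from_camera"])
E
```

```text
{'time_s': 0.0, 'joint_pos': array([ 0.888,  0.313,  1.498,  0.   ,  1.331, -0.223]), 'qd': array([-0.002, -0.001,  0.001,  0.001,  0.001,  0.   ]), 'joint_efforts': array([  0.001, -41.226, -25.974,  -0.   ,   0.004,   0.   ]), 'position': array([232.831, 470.254, 230.712]), 'orientation': array([[-0.896,  0.444, -0.001],
       [ 0.444,  0.896, -0.001],
       [ 0.   , -0.001, -1.   ]]), 'contact_force': array([-0.187,  0.145, -0.382]), 'wrist_torque': array([0.038, 0.029, 0.058]), 'grip_force': 0.0, 'finger_gap': 1.003881396251064}
scene 468.665383628353 258.4700914413774 191.51946945893295 [[   0.605   -0.469    0.643 -458.185]
 [  -0.796   -0.37     0.479 -569.176]
 [   0.013   -0.802   -0.597 1063.986]
 [   0.       0.       0.       1.   ]]
top 471.34662666518653 256.07806552477535 190.04794991210883 [[   0.009   -0.997    0.071  470.829]
 [  -1.      -0.008    0.015  168.316]
 [  -0.014   -0.071   -0.997 1324.235]
 [   0.       0.       0.       1.   ]]
```

View pics/scene0.png

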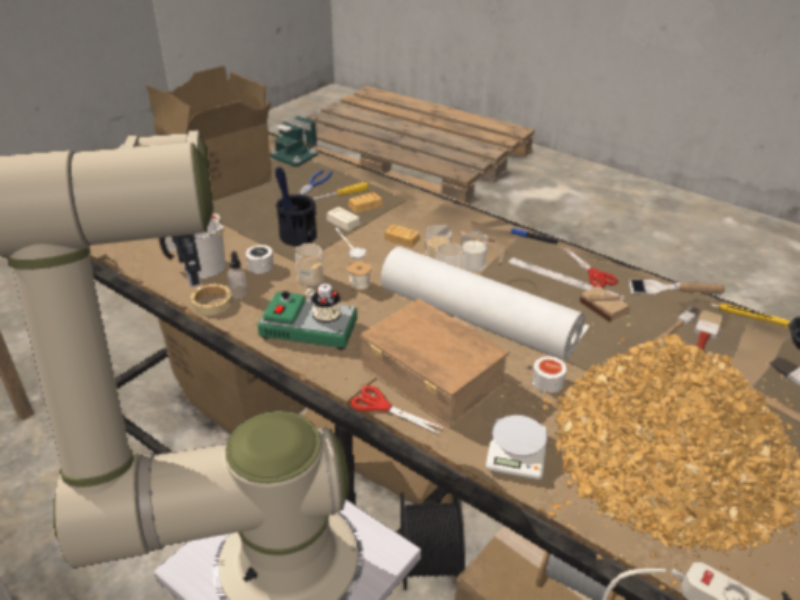

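View pics/top0.png

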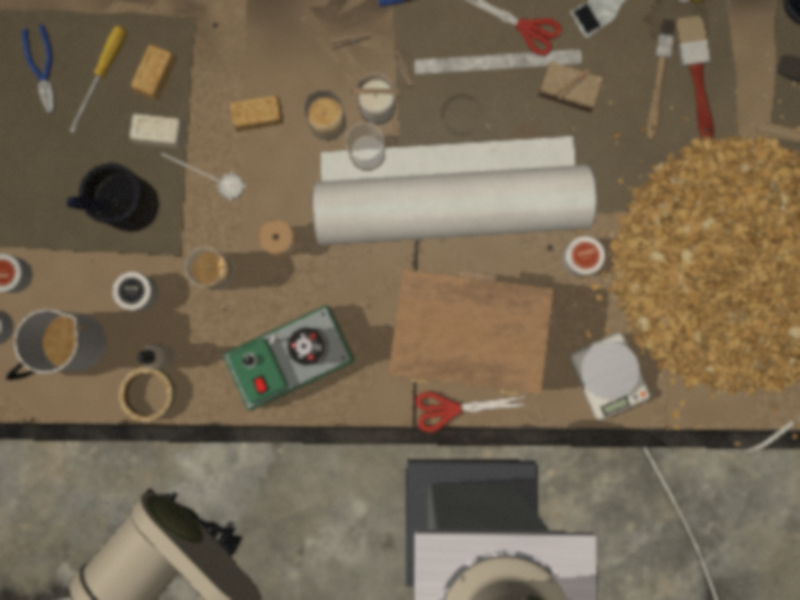

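The arm is clear of the work. In the top view (800 px) the winder's collar is near (305,345) and the pan near (611,368). I'll enlarge both areas next.

Run:
```python
import cv2, numpy as np
t=np.load("top.npz")["color"];s=np.load("scene.npz")["color"]
def c(im,x,y,w,h,k):return cv2.resize(im[y:y+h,x:x+w],(w*k,h*k),interpolation=cv2.INTER_CUBIC)
# top winder 175..225,200..250 at 8x ; pan 364..414, 210..260 ; scene winder 180..230,175..225
a=c(t,170,198,50,37,8);b=c(t,366,213,50,37,8);d=c(s,188,176,50,37,8);e=c(s,306,260,50,37,8)
cv2.imwrite("pics/m.png",np.vstack([np.hstack([a,b]),np.hstack([d,e])]))
```

```text
(no output)
```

View pics/m.png

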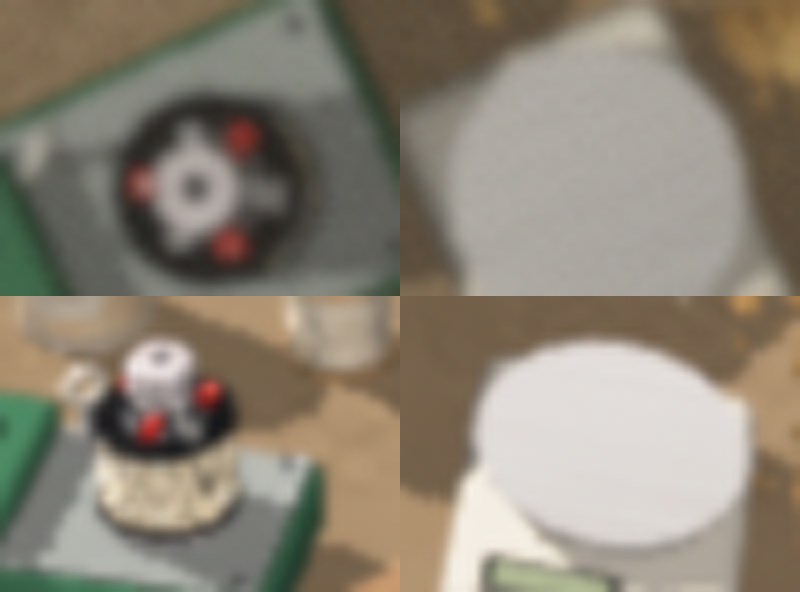

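```bash
cat > h.py <<'E'
import numpy as np
D={n:np.load(n+".npz") for n in("top","scene")}
def ray(n,u,v):
    d=D[n];T=d["world_from_camera"];r=T[:3,:3]@[(u-d["cx"])/d["fx"],(v-d["cy"])/d["fy"],1];return T[:3,3],r/np.linalg.norm(r)
def at(n,u,v,z):
    o,r=ray(n,u,v);return o+r*(z-o[2])/r[2]
E
python3 - <<'E'
from h import *
np.set_printoptions(precision=1,suppress=True)
f=lambda X,x0:(X+.5)/8-.5+x0
print("collar",at("top",f(196,170),f(186,198),130),at("scene",f(160,188),f(61,176),130))
print("spool top",at("top",f(207,170),f(187,198),101),at("scene",f(163,188),f(125,176),101))
print("pan",at("top",f(196,366),f(193,213),40),at("scene",f(213,306),f(147,260),40))
ax=at("top",f(196,170),f(186,198),130)
for u,v in((243,135),(139,184),(231,244)):
    e=at("top",f(u,170),f(v,198),116);print("ear",e,np.degrees(np.arctan2(*(e-ax)[1::-1])),np.hypot(*(e-ax)[:2]))
e=at("top",f(35,170),f(150,198),92);print("post",e,np.degrees(np.arctan2(*(e-ax)[1::-1])))
E
```

```text
collar [476.5 342.2 130. ] [477.8 344.9 130. ]
spool top [476.4 342.8 101. ] [472.7 340.6 101. ]
pan [ 439.  -176.1   40. ] [ 439.9 -175.6   40. ]
ear [493.  329.4 116. ] -37.66647706557498 20.871365412664762
ear [477.  362.5 116. ] 88.48984728100996 20.357130031096496
ear [458.2 332.6 116. ] -152.5528288750191 20.67362374429421
post [487.9 400.7  92. ] 78.936667836665
```

The collar axis is near (476.7, 343) and the pan centre near (439.5, -176). I'll move above the collar.

Request:
apply_moves(
  targets=[
    [[0,0,0,-0.0275,-0.0006,0,50],[0,0,0,-0.0275,-0.0006,0,50],[0,0,0,-0.0275,-0.0006,0,50],[0,0,0,-0.0275,-0.0006,0,50],[0,0,0,-0.0275,-0.0006,0,50],[0,0,0,-0.0275,-0.0006,0,50],[0,0,0,-0.0275,-0.0006,0,50],[0,0,0,-0.0275,-0.0006,0,50],[0,0,0,-0.0275,-0.0005,0,50],[0,0,0,-0.0275,-0.0005,0,50],[0,0,0.1,0,0,0.02,50],[0,0,0.1,0,0,0.02,50]],
  ],
  squeeze=70,
)

```text
time_s: 1.1
position: [478.3, 342.4, 190.8]
orientation: [[-0.786, 0.618, 0.001], [0.618, 0.786, 0.001], [-0.001, 0.001, -1.0]]
contact_force: [-0.1, -0.3, -0.3]
finger_gap: 0.499
grip_force: 0.0
```

Request:
apply_moves(
  targets=[
    [[0,0,0.09,0,0,0.02,50],[0,0,0,0,0,0.02,50],[0,0,0,0,0,0,50],[0,0,0,0,0,0,50]],
  ],
)

```text
time_s: 1.43
position: [476.6, 343.1, 150.9]
orientation: [[-0.732, 0.681, -0.002], [0.681, 0.732, -0.001], [0.001, -0.002, -1.0]]
contact_force: [0.1, 0.2, 1.7]
finger_gap: 0.501
grip_force: 0.0
```

Run:
```python
from plant import *
import cv2, numpy as np
s=state();print(s["position"],s["orientation"],s["finger_gap"],s["contact_force"],s["joint_pos"])
a=snapshot("top")["color"];b=snapshot("scene")["color"]
c=lambda im,x,y:cv2.resize(im[y:y+80,x:x+66],(396,480),interpolation=cv2.INTER_CUBIC)
cv2.imwrite("pics/n.png",np.hstack([c(a,162,175),c(b,175,150)]))
```

```text
[476.58253691 343.08763827 150.88674674] [[-7.32172138e-01  6.81117367e-01 -1.75825286e-03]
 [ 6.81119238e-01  7.32172065e-01 -8.07217122e-04]
 [ 7.37534028e-04 -1.78860174e-03 -9.99998128e-01]] 0.5005867342230284 [0.05382683 0.22797519 1.73446448] [ 4.24590203e-01  5.18918692e-01  1.41105770e+00 -1.19918091e-05
  1.21355093e+00 -3.96912123e-01]
```

View pics/n.png

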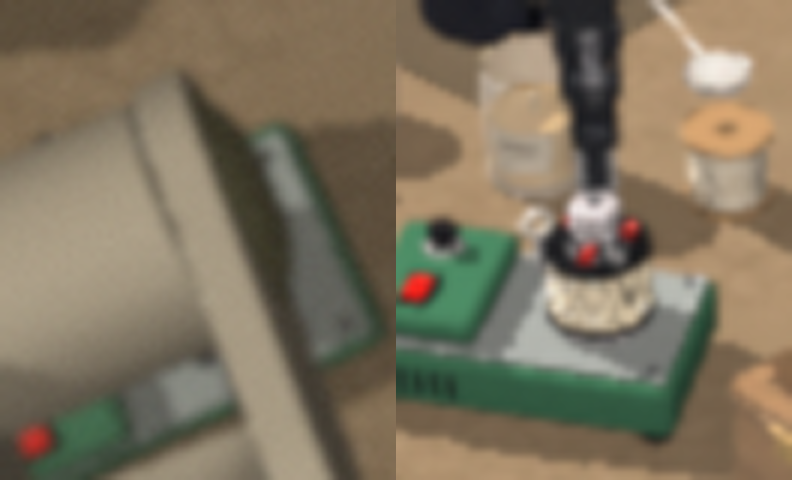

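The fingers hang in line above the collar in the scene view: gripper at column ~597, collar at ~594. I'll close partway and descend in small steps until contact shows.

Request:
apply_moves(
  targets=[
    [[0,0,0,0,0,0.01,42],[0,0,0,0,0,0.009,42],[0,0,0,0,0,0.005,42],[0,0,0,0,0,0.003,42],[0,0,0,0,0,0,42],[0,0,0,0,0,0,42]],
  ],
)

```text
time_s: 2.03
position: [476.9, 343.3, 124.3]
orientation: [[-0.732, 0.681, -0.0], [0.681, 0.732, -0.0], [0.0, -0.0, -1.0]]
contact_force: [0.1, 0.2, -0.6]
finger_gap: 0.424
grip_force: 0.0
```

Request:
apply_moves(
  targets=[
    [[0,0,0,0,0,0.002,42],[0,0,0,0,0,0,42],[0,0,0,0,0,0.001,42],[0,0,0,0,0,0,42]],
  ],
)

```text
time_s: 2.37
position: [476.8, 343.2, 121.3]
orientation: [[-0.732, 0.681, 0.0], [0.681, 0.732, -0.0], [-0.0, 0.0, -1.0]]
contact_force: [-1.0, 0.4, 0.8]
finger_gap: 0.42
grip_force: 0.0
```

Request:
apply_moves(
  targets=[
    [[0,0,0,0,0,0.001,42],[0,0,0,0,0,0,42],[0,0,0,0,0,0.001,42],[0,0,0,0,0,0,42]],
  ],
)

```text
time_s: 2.7
position: [476.8, 343.2, 119.1]
orientation: [[-0.732, 0.682, -0.0], [0.682, 0.732, -0.0], [0.0, -0.0, -1.0]]
contact_force: [-0.1, 0.6, 0.9]
finger_gap: 0.42
grip_force: 0.0
```

Request:
apply_moves(
  targets=[
    [[0,0,0,0,0,0.001,42],[0,0,0,0,0,0,42],[0,0,0,0,0,0.001,42],[0,0,0,0,0,0,42]],
  ],
)

```text
time_s: 3.03
position: [476.8, 343.2, 117.1]
orientation: [[-0.732, 0.682, -0.0], [0.682, 0.732, -0.0], [0.0, -0.0, -1.0]]
contact_force: [0.0, -0.0, 0.6]
finger_gap: 0.423
grip_force: 0.0
```

Request:
apply_moves(
  targets=[
    [[0,0,0,0,0,0,20],[0,0,0,0,0,0,20],[0,0,0,0,0,0,20],[0,0,0,0,0,0,20],[0,0,0,0,0,0,20]],
  ],
  squeeze=60,
)

```text
time_s: 3.45
position: [476.5, 342.9, 117.5]
orientation: [[-0.732, 0.681, -0.001], [0.681, 0.732, -0.001], [0.0, -0.001, -1.0]]
contact_force: [-4.7, -3.6, 5.1]
finger_gap: 0.296
grip_force: 58.8
```

Collar gripped. I'll lift it 9.5 mm.

Request:
apply_moves(
  targets=[
    [[0,0,0,0,0,-0.003,20],[0,0,0,0,0,-0.003,20],[0,0,0,0,0,-0.003,20],[0,0,0,0,0,-0.0005,20],[0,0,0,0,0,0,20]],
  ],
  squeeze=70,
)

```text
time_s: 3.87
position: [476.5, 342.9, 126.6]
orientation: [[-0.732, 0.681, -0.001], [0.681, 0.732, -0.001], [0.0, -0.002, -1.0]]
contact_force: [-0.1, -3.6, -9.9]
finger_gap: 0.289
grip_force: 70.5
```

The downward pull of about 9 N matches a lift of roughly 9 mm. I'll turn 60° clockwise from above.

Request:
apply_moves(
  targets=[
    [[0,0,0.105,0,0,0,20],[0,0,0.105,0,0,0,20],[0,0,0.105,0,0,0,20],[0,0,0.105,0,0,0,20],[0,0,0.105,0,0,0,20],[0,0,0.105,0,0,0,20],[0,0,0.105,0,0,0,20],[0,0,0.105,0,0,0,20],[0,0,0.105,0,0,0,20],[0,0,0.105,0,0,0,20],[0,0,0,0,0,0,20],[0,0,0,0,0,0,20]],
  ],
)

```text
time_s: 4.87
position: [475.7, 342.7, 126.1]
orientation: [[0.227, 0.974, -0.003], [0.974, -0.227, -0.002], [-0.003, -0.003, -1.0]]
contact_force: [-4.9, -3.8, -8.8]
finger_gap: 0.288
grip_force: 70.6
```

Turned to -13°. Next I'll let it down, release and rise.

Request:
apply_moves(
  targets=[
    [[0,0,0,0,0,0.003,20],[0,0,0,0,0,0.003,20],[0,0,0,0,0,0.003,20],[0,0,0,0,0,0.0005,20],[0,0,0,0,0,0,20]],
  ],
)

```text
time_s: 5.28
position: [475.8, 342.7, 117.6]
orientation: [[0.227, 0.974, -0.003], [0.974, -0.227, -0.002], [-0.002, -0.002, -1.0]]
contact_force: [-7.4, -6.9, -0.1]
finger_gap: 0.289
grip_force: 71.5
```

Request:
apply_moves(
  targets=[
    [[0,0,0,0,0,0,45],[0,0,0,0,0,0,45],[0,0,0,0,0,0,45],[0,0,0,0,0,-0.01,45],[0,0,0,0,0,-0.02,45],[0,0,0,0,0,-0.02,100],[0,0,0,0,0,0,100],[0,0,0,0,0,0,100]],
  ],
)

```text
time_s: 5.95
position: [477.5, 343.6, 169.1]
orientation: [[0.227, 0.974, 0.003], [0.974, -0.227, 0.002], [0.002, 0.003, -1.0]]
contact_force: [0.6, 0.4, -0.4]
finger_gap: 0.855
grip_force: 0.0
```

Run:
```python
from plant import *
import cv2, numpy as np
s=state();print(s["position"],s["finger_gap"],s["contact_force"],s["joint_pos"])
a=snapshot("top")["color"];b=snapshot("scene")["color"]
c=lambda im,x,y:cv2.resize(im[y:y+60,x:x+66],(528,480),interpolation=cv2.INTER_CUBIC)
cv2.imwrite("pics/o.png",c(b,175,150))
```

```text
[477.5079846  343.63090198 169.09865282] 0.8550948378345496 [ 0.57599262  0.39128367 -0.42365085] [4.24727005e-01 5.00596272e-01 1.38989356e+00 1.32325071e-04
 1.24745784e+00 6.53600195e-01]
```

View pics/o.png

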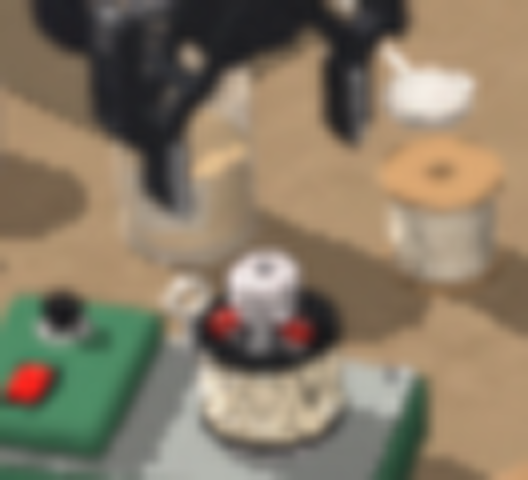

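The two front ears now sit about 60° round from where they were, so the collar is unlocked. I'll shift slightly to the felt axis and descend open over the spool.

Request:
apply_moves(
  targets=[
    [[0,0,0,-0.001,-0.001,0,100],[0,0,0,0,0,0,100],[0,0,0,0,0,0.02,100],[0,0,0,0,0,0.02,100],[0,0,0,0,0,0.015,100],[0,0,0,0,0,0.015,100],[0,0,0,0,0,0.012,100],[0,0,0,0,0,0.01,100],[0,0,0,0,0,0.006,100],[0,0,0,0,0,0.004,100],[0,0,0,0,0,0,100],[0,0,0,0,0,0,100]],
  ],
)

```text
time_s: 7.05
position: [475.9, 342.6, 65.6]
orientation: [[0.227, 0.974, 0.0], [0.974, -0.227, 0.0], [0.0, 0.0, -1.0]]
contact_force: [-0.3, 0.4, 0.4]
finger_gap: 1.002
grip_force: 0.0
```

Request:
apply_moves(
  targets=[
    [[0,0,0,0,0,0,60],[0,0,0,0,0,0,60],[0,0,0,0,0,0,60],[0,0,0,0,0,0,60],[0,0,0,0,0,0,60],[0,0,0,0,0,0,60]],
  ],
  squeeze=30,
)

```text
time_s: 7.55
position: [476.0, 342.7, 66.2]
orientation: [[0.227, 0.974, 0.001], [0.974, -0.227, 0.001], [0.001, 0.001, -1.0]]
contact_force: [-2.3, -0.6, 6.3]
finger_gap: 0.746
grip_force: 33.6
```

Request:
apply_moves(
  targets=[
    [[0,0,0,0,0,-0.002,60],[0,0,0,0,0,-0.003,60],[0,0,0,0,0,-0.003,60],[0,0,0,0,0,0,60]],
  ],
  squeeze=35,
)

```text
time_s: 7.88
position: [475.9, 342.6, 73.9]
orientation: [[0.227, 0.974, 0.001], [0.974, -0.227, 0.0], [0.0, 0.001, -1.0]]
contact_force: [-0.4, -0.7, -1.0]
finger_gap: 0.753
grip_force: 38.7
```

Request:
apply_moves(
  targets=[
    [[0,0,0,0,0,-0.003,60],[0,0,0,0,0,-0.003,60],[0,0,0,0,0,-0.003,60],[0,0,0,0,0,-0.003,60],[0,0,0,0,0,0,60]],
  ],
)

```text
time_s: 8.3
position: [476.0, 342.6, 86.1]
orientation: [[0.227, 0.974, 0.001], [0.974, -0.227, 0.001], [0.001, 0.001, -1.0]]
contact_force: [0.3, 0.1, -0.8]
finger_gap: 0.748
grip_force: 38.7
```

Request:
apply_moves(
  targets=[
    [[0,0,0,0,0,-0.004,60],[0,0,0,0,0,-0.005,60],[0,0,0,0,0,-0.005,60],[0,0,0,0,0,-0.006,60],[0,0,0,0,0,0,60]],
  ],
)

```text
time_s: 8.72
position: [476.2, 342.8, 106.9]
orientation: [[0.227, 0.974, 0.002], [0.974, -0.227, 0.001], [0.001, 0.002, -1.0]]
contact_force: [-0.3, -0.6, -0.3]
finger_gap: 0.747
grip_force: 38.8
```

Request:
apply_moves(
  targets=[
    [[0,0,0,0,0,-0.006,60],[0,0,0,0,0,-0.008,60],[0,0,0,0,0,-0.008,60],[0,0,0,0,0,-0.008,60],[0,0,0,0,0,-0.01,60],[0,0,0,0,0,-0.012,60],[0,0,0,0,0,-0.012,60],[0,0,0,0,0,-0.01,60],[0,0,0,0,0,-0.006,60],[0,0,0,0,0,0,60],[0,0,0,0,0,0,60]],
  ],
)

```text
time_s: 9.63
position: [475.6, 342.5, 185.3]
orientation: [[0.227, 0.974, 0.0], [0.974, -0.227, 0.0], [0.0, 0.0, -1.0]]
contact_force: [-0.6, 0.2, -1.1]
finger_gap: 0.748
grip_force: 38.8
```

Run:
```python
from plant import *
import cv2, numpy as np
s=state();print(s["position"],s["finger_gap"],s["contact_force"],s["joint_pos"])
b=snapshot("scene")["color"]
c=lambda im,x,y:cv2.resize(im[y:y+80,x:x+66],(528,600)[:2] if 0 else (495,600),interpolation=cv2.INTER_CUBIC)
cv2.imwrite("pics/p.png",c(b,175,130))
```

```text
[475.60928807 342.47509249 185.26150097] 0.7484938555840858 [-0.61189447  0.21042604 -1.08166961] [ 4.24313071e-01  4.83373729e-01  1.37287526e+00 -3.67504709e-06
  1.28531074e+00  6.53341888e-01]
```

View pics/p.png

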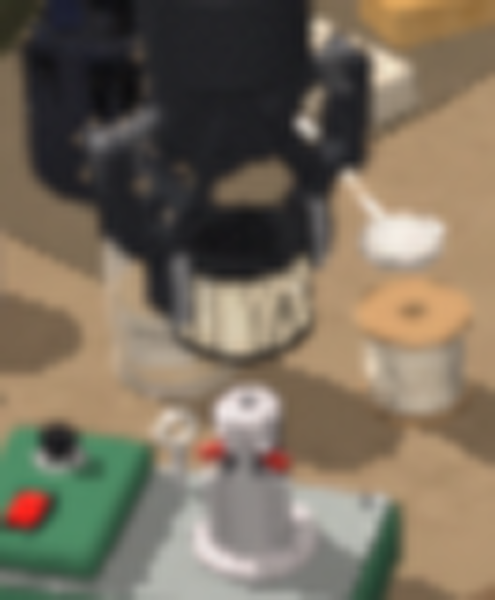

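The spool is held above the collar, about 174 mm up at its underside, and the collar stays down with its ears unlocked. I'll carry it over the box to the scale.

Request:
apply_moves(
  targets=[
    [[0,0,0,-0.01,0.0016,0,60],[0,0,0,-0.018,0.0029,0,60],[0,0,0,-0.026,0.0042,0,60],[0,0,0,-0.03,0.0048,0,60],[0,0,0,-0.03,0.0048,0,60],[0,0,0,-0.03,0.0048,0,60],[0,0,0,-0.03,0.0048,0,60],[0,0,0,-0.03,0.0048,0,60],[0,0,0,-0.03,0.0048,0,60],[0,0,0,-0.03,0.0048,0,60],[0,0,0,-0.03,0.0048,0,60],[0,0,0,-0.03,0.0048,0,60]],
  ],
)

```text
time_s: 10.68
position: [451.6, 13.4, 184.9]
orientation: [[0.227, 0.974, -0.001], [0.974, -0.227, 0.0], [-0.0, -0.001, -1.0]]
contact_force: [0.4, -0.1, -1.3]
finger_gap: 0.746
grip_force: 38.8
```

Request:
apply_moves(
  targets=[
    [[0,0,0,-0.03,0.0048,0,60],[0,0,0,-0.03,0.0048,0,60],[0,0,0,-0.03,0.0048,0,60],[0,0,0,-0.03,0.0048,0,60],[0,0,0,-0.026,0.0042,0,60],[0,0,0,-0.02,0.0032,0,60],[0,0,0,-0.014,0.0022,0,60],[0,0,0,-0.0093,0.0015,0,60],[0,0,0,0,0,0,60],[0,0,0,0,0,0,60],[0,0,0,0,0,0,60]],
  ],
)

```text
time_s: 11.6
position: [439.0, -175.3, 185.2]
orientation: [[0.226, 0.974, -0.0], [0.974, -0.226, 0.0], [0.0, -0.0, -1.0]]
contact_force: [-0.1, 0.5, -0.7]
finger_gap: 0.748
grip_force: 38.8
```

Request:
apply_moves(
  targets=[
    [[0,0,0,0,0,0.01,60],[0,0,0,0,0,0.018,60],[0,0,0,0,0,0.018,60],[0,0,0,0,0,0.018,60],[0,0,0,0,0,0.016,60],[0,0,0,0,0,0.014,60],[0,0,0,0,0,0.012,60],[0,0,0,0,0,0.01,60],[0,0,0,0,0,0.006,60],[0,0,0,0,0,0.004,60],[0,0,0,0,0,0,60],[0,0,0,0,0,0,60]],
  ],
)

```text
time_s: 12.6
position: [439.4, -176.1, 59.7]
orientation: [[0.227, 0.974, 0.0], [0.974, -0.227, -0.0], [-0.0, 0.001, -1.0]]
contact_force: [-0.3, -0.1, -0.9]
finger_gap: 0.744
grip_force: 38.8
```

Run:
```python
from plant import *
import cv2, numpy as np
a=snapshot("top")["color"];b=snapshot("scene")["color"]
c=lambda im,x,y:cv2.resize(im[y:y+60,x:x+50],(400,480),interpolation=cv2.INTER_CUBIC)
cv2.imwrite("pics/q.png",np.hstack([c(a,366,205),c(b,306,245)]))
```

```text
(no output)
```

View pics/q.png

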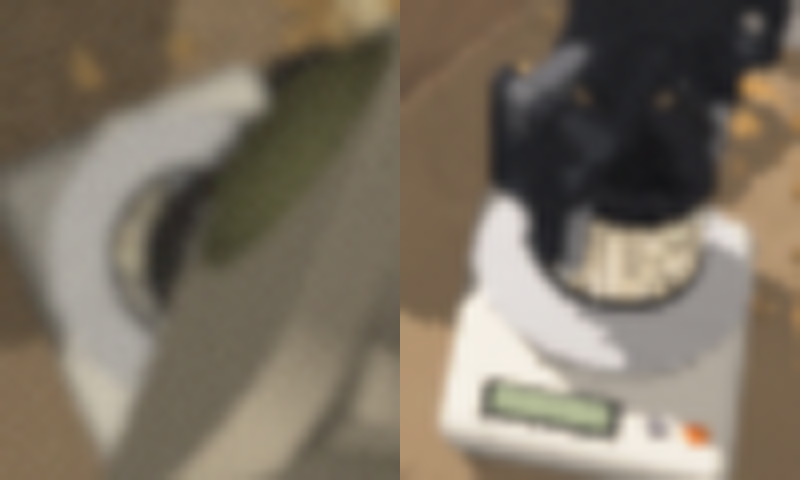

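The spool is about 8 mm above the pan and central. I'll lower it to contact.

Request:
apply_moves(
  targets=[
    [[0,0,0,0,0,0.003,60],[0,0,0,0,0,0.003,60],[0,0,0,0,0,0.001,60],[0,0,0,0,0,0,60],[0,0,0,0,0,0,60]],
  ],
)

```text
time_s: 13.12
position: [439.2, -176.1, 52.2]
orientation: [[0.227, 0.974, -0.0], [0.974, -0.227, 0.0], [0.0, -0.0, -1.0]]
contact_force: [0.3, -0.2, -1.8]
finger_gap: 0.743
grip_force: 38.8
```

Request:
apply_moves(
  targets=[
    [[0,0,0,0,0,0.0005,60],[0,0,0,0,0,0.0005,60],[0,0,0,0,0,0,60],[0,0,0,0,0,0,60]],
  ],
)

```text
time_s: 13.45
position: [439.2, -176.1, 51.3]
orientation: [[0.227, 0.974, 0.0], [0.974, -0.227, -0.0], [0.0, 0.0, -1.0]]
contact_force: [0.4, 0.1, -1.4]
finger_gap: 0.748
grip_force: 38.8
```

Request:
apply_moves(
  targets=[
    [[0,0,0,0,0,0.0005,60],[0,0,0,0,0,0,60],[0,0,0,0,0,0,60]],
  ],
)

```text
time_s: 13.7
position: [439.2, -176.1, 51.2]
orientation: [[0.227, 0.974, 0.0], [0.974, -0.227, -0.0], [-0.0, 0.0, -1.0]]
contact_force: [-3.7, 1.3, 5.5]
finger_gap: 0.75
grip_force: 39.4
```

Request:
apply_moves(
  targets=[
    [[0,0,0,0,0,0.0005,60],[0,0,0,0,0,0,60],[0,0,0,0,0,0,60]],
  ],
)

```text
time_s: 13.95
position: [439.2, -176.1, 51.2]
orientation: [[0.227, 0.974, 0.0], [0.974, -0.227, -0.0], [-0.0, 0.0, -1.0]]
contact_force: [-4.1, 2.1, 11.6]
finger_gap: 0.747
grip_force: 40.0
```

Contact with the pan at 51.2. I'll ease off, release and rise.

Request:
apply_moves(
  targets=[
    [[0,0,0,0,0,-0.0005,60],[0,0,0,0,0,0,78],[0,0,0,0,0,0,82],[0,0,0,0,0,0,90],[0,0,0,0,0,0,100],[0,0,0,0,0,0,100],[0,0,0,0,0,0,100],[0,0,0,0,0,0,100]],
  ],
  squeeze=20,
)

```text
time_s: 14.62
position: [439.2, -176.1, 50.7]
orientation: [[0.227, 0.974, -0.0], [0.974, -0.227, 0.0], [0.0, -0.0, -1.0]]
contact_force: [1.2, -0.6, -0.6]
finger_gap: 0.995
grip_force: 0.0
```

Request:
apply_moves(
  targets=[
    [[0,0,0,0,0,-0.006,100],[0,0,0,0,0,-0.012,100],[0,0,0,0,0,-0.02,100],[0,0,0,0,0,-0.03,100],[0,0,0,0,0,-0.03,100],[0,0,0,0,0,-0.03,100],[0,0,0,-0.03,0,0,100],[0,0,0,-0.03,0,0,100],[0,0,0,-0.03,0,0,100],[0,0,0,-0.03,0,0,100],[0,0,0,-0.02,0,0,100],[0,0,0,0,0,0,100]],
  ],
)

```text
time_s: 15.62
position: [406.4, -315.5, 179.1]
orientation: [[0.23, 0.973, 0.0], [0.973, -0.23, -0.001], [-0.001, 0.0, -1.0]]
contact_force: [-0.6, 0.8, -0.6]
finger_gap: 1.004
grip_force: 0.0
```

Run:
```python
from plant import *
import cv2, numpy as np
s=state();print(s["position"],s["contact_force"],s["time_s"])
a=snapshot("top")["color"];b=snapshot("scene")["color"]
c=lambda im,x,y:cv2.resize(im[y:y+37,x:x+50],(400,296),interpolation=cv2.INTER_CUBIC)
cv2.imwrite("pics/r.png",np.vstack([np.hstack([c(a,366,213),c(b,306,260)]),np.hstack([c(a,170,198),c(b,188,176)])]))
```

```text
[ 406.4318096  -315.49230844  179.07894195] [-0.64287915  0.75750142 -0.5975036 ] 15.6167
```

View pics/r.png

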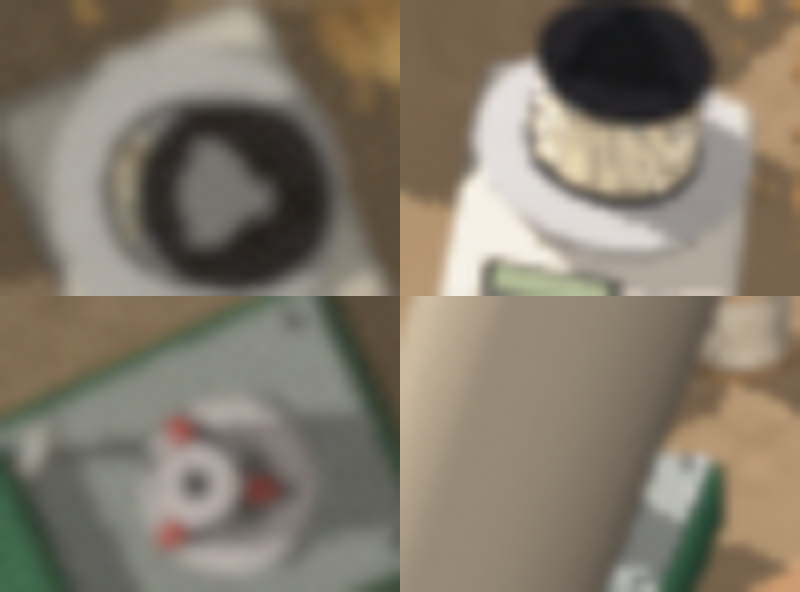

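The spool stands upright on the pan: bottom rim about 108 to 290 px, pan 48 to 344 px, so it is within about 2 mm of the middle. The collar is down and unlocked, with ears at (180,430), (172,536) and (262,490). I'll hand it in.

```bash
python3 -c "
from plant import *
print(finish_job())"
```

```text
the job is handed in; nothing more can be done
None
```

The job is handed in at about 16 s: the full spool stands upright within about 2 mm of the middle of the scale pan, the collar is down and unlocked, and nothing else was moved as far as I could tell (I took no last picture of the loose spool, jar and tin).

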